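# Load a pin in the lapping jig and hold its sprung keeper arm at the stop

## Task

Take the tall steel pin from the white rack, stand it fully home in the bore of the jig's dark square block and let go of it. Then, by the upright post near its end, swing the jig's sprung keeper arm round against its spring, over the pin, until it meets its stop, and finish while still holding it there (do not let go: it springs back). Leave the two short pins and everything else on the bench undisturbed.

Things in the scene. Friction and masses are not known exactly. Their poses are not given: they have to be found in the camera images.
- pin_mid (a point): centre (half-way up) of the tall plain steel pin, a round bar 16 mm in diameter and 80 mm tall with a slightly chamfered foot, 0.12 kg; z runs up along it. It starts upright in one of the three holes of the rack, 22 mm deep in it, so 58 mm stand out. The pins in the other two holes are of the same diameter but only 50 mm tall (28 mm stand out)
- rack: white plastic block 60 x 170 x 30 mm, fixed; origin at the centre of its underside, long side along its y. Three blind holes 18 mm wide, 22 mm deep, at y = -50, 0, +50 mm on its centre line, one pin in each, in any order
- jig: fixed jig on an aluminium base plate 200 x 110 x 8 mm; origin at the centre of its underside, x along its long side. On the plate: a dark steel block 50 x 50 mm with the bore at x = -50 mm, y = 0 (block's top 38 mm above the bench); the pivot body, a dark column 44 mm in diameter at x = +60 mm, y = 0; a thin stop post 12 mm in diameter, 108 mm high, at x = 20, y = 18 mm
- bore_mouth (a point): centre of the mouth of the jig's bore, level with the block's top, 38 mm above the bench. The bore is 19 mm wide with a 3 mm chamfer, upright, 30 mm deep: with the pin fully home its centre is 10 mm above this point and its top 88 mm above the bench
- pivot (a point): point on the keeper arm's upright hinge axis, 128.5 mm above the bench. The arm is a flat aluminium bar 20 mm wide and 12 mm thick, from 94 to 106 mm above the bench, reaching 168 mm from the axis, with a hub 44 mm in diameter (top at 111 mm) and a 34 mm round pad 110 mm out, underside at 95 mm, which passes about 6 mm above the pin when that is fully home
- post_mid (a point): middle of the upright round steel post, 14 mm in diameter, 45 mm tall, on the keeper arm 150 mm from the hinge axis: 128.5 mm above the bench, its foot (the arm's top) at 106 mm, its top at 151 mm. It moves on a level circle about the pivot; with the arm at the stop, the arm points along the jig's -x and the post is at x = -90 mm, y = 0 of the jig, in line with pivot and bore
- keeper (a joint): angle of the keeper arm, rad: 0 at rest, where its spring keeps it; 1.2 at the stop. It grows clockwise seen from above. At rest the arm points to the jig's -x turned 1.2 rad anticlockwise, towards the jig's -y side. The spring gives 0.45 N m at rest and 1.05 N m at the stop (3 to 7 N at the post) and swings the arm back when it is let go
There are look-alikes about, which are no part of the job. Leave any purple look-alike of the part that bears pin_mid alone.

How it is judged:
By the outcome, as a careful person would: the job done as asked, in the order asked, and still so for the second after the job is handed in, while the arm keeps its last pose, push and grip.
It also fails if it takes over 54 s, if anything falls off the work surface, if the arm or the gripper's body presses on something with over 40 N, if the wrist force passes 120 N, or if a joint passes its speed limit or range.

## Robot

A 6-joint arm with a two-finger parallel gripper is mounted at the origin on the work surface. World frame = base frame: x ahead of the robot, y to its left, z up, the work surface at z = 0. Lengths are in m, angles in degrees, forces in N, time in s.
With the tool pointing down it reaches from about 0.325 to 0.775 m from the base axis. Payload 5.5 kg.
Tool frame: the origin (TCP) lies at the centre of the arm's flange, where the gripper is bolted on; the fingertips stand 182 mm ahead of it and the grasp point (between the pads) lies 163 mm ahead of it; z points along the fingers, y is the line along which they close (so a half turn about z gives the same grasp; the last joint's range is limited). The gripper opens to 88 mm and grips with 3 to 60 N. Pads are 20 mm wide; open, the fingers measure 115 mm over their backs; the gripper's body (75 mm by 178 mm) begins 61 mm behind the grasp point.
Start: joints at [60.579, 5.22, 70.514, -0, 104.267, -3.249], TCP at [0.265, 0.538, 0.405] pointing down, gripper open.
Joint ranges: [-164.24, 164.24], [-49.07, 125.15], [9.68, 141.18], [-86.29, 266.29], [3.28, 154.24], [-151.56, 151.56]. Speed limits (degrees/s): [147.25, 147.25, 172.46, 180, 180, 180].

## Interface

Orientations are given as [roll, pitch, yaw] about the fixed x, y, z axes, in that order (R = Rz(yaw) Ry(pitch) Rx(roll)).
In Python, from station import r gives the robot as it stands. The module is installed in compiled form; this text tells all that it offers. Calls block until the motion is done:
- r.reach(position, orientation): joint-space move of the TCP to a pose.
- r.servo_line(position, rotation=None, speed=0.15): straight line of the TCP; rotation=None keeps the orientation; speed is the mean speed in m/s.
- r.move_joints(angles): joint-space move.
- r.let_go() and r.grab(squeeze=None): open the fingers fully, or close them until they stop; squeeze is the grip in N (None keeps the last).
- r.wait(seconds).
- r.inverse_kinematics(position, orientation): joint angles nearest the present ones, or None.
- r.sense(): the state.
- r.snapshot(name): name is "side" or "top" or "wrist"; returns a dict with "frame" (400x640x3 uint8, red, green, blue), "fx", "fy", "cx", "cy" (pixels), "R" (3x3) and "t" (3): a world point X has camera coordinates R X + t. Camera axes: x right, y down, z forward; pixel columns grow to the right and rows downward; lengths in m; the calibration is good to about 2 mm. The wrist camera is an equidistant fisheye: a pixel r from the principal point sees the ray r / f radians off the axis. A picture is of the moment at which its call begins. There is no depth.
A pose or a line that the arm cannot do raises r.IKError and nothing moves.
- r.hand_in(): hands the job in; it is judged then, once.
The state is a dict: "clock": time; "joints": joint angles; "joint_vel": joint speeds; "joint_torque": joint torques, N m; "tcp_pos": TCP position; "orientation": TCP orientation; "contact_force": force on the tool from outside, world axes, zero at the start; "torque": the same for the moment, N m; "opening": finger opening in m; "gripper_force": force on a finger pad.
Only numpy, scipy, OpenCV 4.12 (cv2) and the standard library are available. Lean on these libraries where they do the work, as an engineer would, in place of code of your own. Each camera call takes 0.05 s, during which the arm holds its last target. There are 200 camera calls.

## Working session

There is one attempt and no reset: what is moved stays moved. The work goes in short steps, each a Python script; the robot and the scene stay as the last script left them, time stands still between calls to the robot, and variables do not carry over. Pictures are saved under pics/ and viewed, at most 10 in all, crops included, and the job is handed in when it is done.

```bash
mkdir -p pics
python3 - <<'E'
from station import r
import cv2,pickle
d={}
for n in("side","top","wrist"):
    s=r.snapshot(n); d[n]=s; cv2.imwrite(f"pics/{n}0.png",s["frame"][:,:,::-1])
    print(n,s["fx"],s["cx"],s["cy"],s["R"],s["t"])
pickle.dump(d,open("s0.pkl","wb"))
s=r.sense();print(s)
E
```

```text
side 483.0969372193337 326.0479872175851 194.59522817022318 [[-0.97365771 -0.22711981  0.0201804 ]
 [-0.16027568  0.61876535 -0.76905211]
 [ 0.16218004 -0.75202795 -0.63886744]] [0.560389   0.11358202 0.98413077]
top 363.99571398648436 327.23675938843996 198.77754232445372 [[-0.02929063 -0.99875686 -0.04033344]
 [-0.99121225  0.03422941 -0.12777565]
 [ 0.1289974   0.03623637 -0.99098264]] [0.09784395 0.55851762 0.81273676]
wrist 309.70691628693146 317.0208472481229 200.1232452596619 [[ 0.44079893  0.89760359 -0.00202395]
 [ 0.8643324  -0.42384958  0.2707047 ]
 [ 0.24212766 -0.12107571 -0.96266031]] [-0.6004307  -0.0333244   0.39060782]
{'clock': 0.15, 'joints': array([ 6.05776739e+01,  5.25286354e+00,  7.05665801e+01,  2.28162069e-04,
        1.04268466e+02, -3.24929918e+00]), 'joint_vel': array([ 0.0137121 , -0.07382015, -0.20616624,  0.07591803,  0.04507323,
        0.00899894]), 'joint_torque': array([ 7.98552646e-04, -4.47046638e+01, -4.06907165e+01,  6.97816908e-02,
        2.74968788e-02, -1.11753054e-04]), 'tcp_pos': array([0.26467638, 0.5385107 , 0.40376452]), 'orientation': array([-1.79912244e+02, -5.20361722e-03,  1.53827025e+02]), 'contact_force': array([0.76961135, 0.96730729, 0.76112531]), 'torque': array([-0.00592104,  0.05844401, -0.03219558]), 'gripper_force': 0.0, 'opening': 0.08788622450662988}
```

View pics/top0.png

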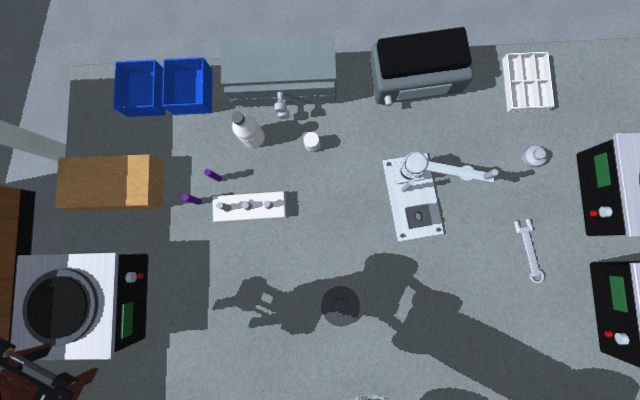

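View pics/side0.png

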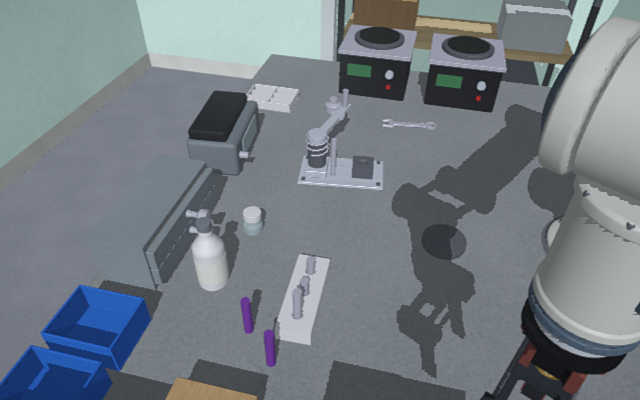

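The top view shows the rack at about (213–285, 192–220), with pins near (222,205), (248,205) and (267,205). The jig is at (385–443, 153–240) and the bore near (420,215). Two purple look-alikes lie loose at (213,175) and (190,198). In the side view the pins are at (297,303), (305,285) and (311,265), and the nearest one looks tallest. I'll confirm with an enlarged crop.

```bash
python3 - <<'E'
import cv2,numpy as np,pickle
d=pickle.load(open("s0.pkl","rb"))
t=d["top"]["frame"][:,:,::-1];s=d["side"]["frame"][:,:,::-1]
def c(im,x,y,w,h,k): return cv2.resize(im[y:y+h,x:x+w],None,fx=k,fy=k,interpolation=cv2.INTER_CUBIC)
A=c(t,200,180,100,50,4); B=c(s,260,240,80,110,4)[:,:320]   # 400x200, 320x440
C=c(t,375,140,130,110,3) # 390x330
o=np.zeros((540,780,3),np.uint8)
o[:200,:400]=A;o[205:535,:390]=C;o[:440,420:740]=B
cv2.imwrite("pics/crop1.png",o)
E
cat > h.py <<'E'
import numpy as np,cv2
from station import r
def proj(s,X):
    p=np.asarray(X)@np.array(s["R"]).T+s["t"]; return p[...,:2]/p[...,2:]*[s["fx"],s["fy"]]+[s["cx"],s["cy"]]
def back(s,uv,z):
    R=np.array(s["R"]);t=np.array(s["t"]);c=-R.T@t
    d=R.T@np.array([(uv[0]-s["cx"])/s["fx"],(uv[1]-s["cy"])/s["fy"],1]); return c+d*(z-c[2])/d[2]
E
```

```text
(no output)
```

View pics/crop1.png

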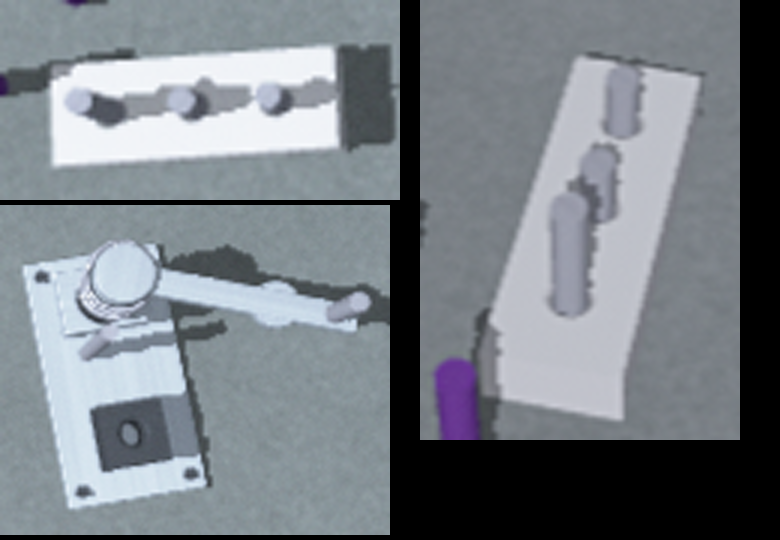

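Candidates in the rack, by side-view pixel: tall (297,302), middle (305,286), far (311,265). The tall one (top view pixel (220,205)) sticks out about twice as far as the others. It is steel grey and sits in the rack, so it fits. The two purple pins stand beside the rack and are left alone. Next I'll localise everything.

Run:
```python
import pickle;from h import *
d=pickle.load(open("s0.pkl","rb"));t=d["top"];s=d["side"]
np.set_printoptions(precision=4,suppress=True)
for n,uv,z in [("tall",(220,205.2),.088),("sh1",(245.5,204.7),.058),("sh2",(267,203.7),.058),("rackFL",(213,221.2),.03),("rackFR",(284.5,217),.03),("rackBR",(283.2,191.5),.03),
 ("bore",(418.7,216.3),.038),("hub",(416.7,162.3),.111),("plBL",(383.3,161),.008),("plFL",(398.3,240.7),.008),("plFR",(445,234),.008),("post",(494.5,171.7),.151),("stop",(411,184),.108),("purp1",(213,175),.04),("purp2",(190,198),.04)]:
    print(n,back(t,uv,z))
print("side tall",back(s,(297.5,290.7),.088), "side sh far", back(s,(260+205/4,240+72/4),.058))
pts=[("side",(345,95),.151),("side",(362,160),.038),("side",(317,135),.111)]
for n,uv,z in pts: print(n,back(d[n],uv,z))
f=s["frame"][:,:,::-1]
a=cv2.resize(f[80:195,285:400],None,fx=5,fy=5,interpolation=cv2.INTER_CUBIC)
cv2.imwrite("pics/sidejig.png",a)
```

```text
tall [0.5487 0.3166 0.088 ]
sh1 [0.5515 0.2674 0.058 ]
sh2 [0.5521 0.2177 0.058 ]
rackFL [0.5182 0.3526 0.03  ]
rackFR [0.5226 0.1822 0.03  ]
rackBR [0.5834 0.1844 0.03  ]
bore [ 0.5135 -0.1291  0.038 ]
hub [ 0.6239 -0.1165  0.111 ]
plBL [ 0.6533 -0.0583  0.008 ]
plFL [ 0.4595 -0.0841  0.008 ]
plFR [ 0.4719 -0.1943  0.008 ]
post [ 0.5897 -0.2612  0.151 ]
stop [ 0.5778 -0.1023  0.108 ]
purp1 [0.6275 0.3503 0.04  ]
purp2 [0.5742 0.4049 0.04  ]
side tall [0.5503 0.3184 0.088 ] side sh far [0.5536 0.2172 0.058 ]
side [ 0.5856 -0.229   0.151 ]
side [ 0.5201 -0.1341  0.038 ]
side [ 0.6226 -0.1018  0.111 ]
```

View pics/sidejig.png

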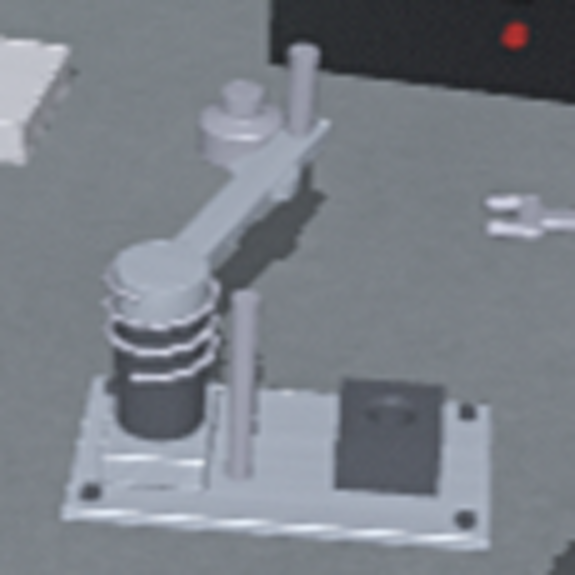

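Refined side pixels: bore (363,161.6), post top (345.8,89.6), hub top (316.6,133), stop-post top (334.2,139). I'll fit the jig pose and check the purples' clearance.

Run:
```python
import pickle;from h import *
from scipy.optimize import least_squares
d=pickle.load(open("s0.pkl","rb"))
np.set_printoptions(precision=4,suppress=True)
a=np.pi+1.2
M={"bore":(-.05,0,.038),"hub":(.06,0,.111),"post":(.06+.15*np.cos(a),.15*np.sin(a),.151),"stop":(.02,.018,.108),"BL":(.1,.055,.008),"FL":(-.1,.055,.008),"FR":(-.1,-.055,.008)}
O=[("top","bore",(418.7,216.3)),("top","hub",(416.7,162.3)),("top","post",(494.5,171.7)),("top","stop",(411,184)),("top","BL",(383.3,161)),("top","FL",(398.3,240.7)),("top","FR",(445,234)),
("side","bore",(363,161.6)),("side","post",(345.8,89.6)),("side","hub",(316.6,133)),("side","stop",(334.2,139))]
def W(p,m): c,s=np.cos(p[2]),np.sin(p[2]); return np.array([p[0]+c*m[0]-s*m[1],p[1]+s*m[0]+c*m[1],m[2]])
f=lambda p:np.concatenate([proj(d[c],W(p,M[n]))-uv for c,n,uv in O])
q=least_squares(f,[.563,-.123,.12],loss="soft_l1")
print(q.x,np.degrees(q.x[2]));print(f(q.x).reshape(-1,2).round(1).tolist())
for k in("bore","hub","post"):print(k,W(q.x,M[k]))
# purples: blob ends in each view
for n in("top","side"):
    h=cv2.cvtColor(d[n]["frame"],cv2.COLOR_RGB2HSV)
    m=((h[...,0]>125)&(h[...,0]<150)&(h[...,1]>120)).astype(np.uint8)
    N,L,st,ce=cv2.connectedComponentsWithStats(m)
    for i in range(1,N):
        if st[i,4]>20: print(n,st[i],ce[i], back(d[n],ce[i],.04), back(d[n],ce[i],.025))
print(back(d["top"],(536,155),.06))
print(np.degrees(np.array(0)))
```

```text
[ 0.5643 -0.1235  0.1421] 8.144098362916125
[[0.6, -0.6], [-0.7, 0.1], [-0.0, 0.0], [0.2, -1.7], [-1.4, -0.8], [-0.3, 0.8], [-1.0, -0.5], [1.0, -0.4], [0.1, -0.9], [1.3, -1.1], [0.6, -0.6]]
bore [ 0.5148 -0.1306  0.038 ]
hub [ 0.6237 -0.115   0.111 ]
post [ 0.5897 -0.2611  0.151 ]
top [204 169  18  12 104] [212.2981 174.7115] [0.6283 0.352  0.04  ] [0.6314 0.3574 0.025 ]
top [182 194  20  10 115] [191.0348 198.8174] [0.5721 0.4023 0.04  ] [0.5743 0.4086 0.025 ]
side [241 297  12  36 297] [246.6263 314.5118] [0.6296 0.3494 0.04  ] [0.6347 0.3393 0.025 ]
side [264 330  12  37 325] [269.56   347.4092] [0.5736 0.3989 0.04  ] [0.5774 0.39   0.025 ]
[ 0.6418 -0.3952  0.06  ]
0.0
```

The jig fits with residuals of about 1 px (yaw 8.1°). Purple pin 1 is at (0.629, 0.351), which is clear if I use yaw 75°. I'll move above the pin and take a wrist check.

Run:
```python
import pickle;from h import *
np.set_printoptions(precision=4,suppress=True)
r.reach([.5495,.3175,.33],[180,0,75])
r.wait(.2)
s=r.snapshot("wrist");pickle.dump(s,open("w1.pkl","wb"))
q=r.sense();print(q["clock"],q["tcp_pos"],q["orientation"],q["contact_force"])
R,t=np.array(s["R"]),np.array(s["t"])
def fp(X):
    p=R@np.array(X)+t;th=np.arctan2(np.hypot(p[0],p[1]),p[2]);n=p[:2]/np.hypot(*p[:2]);return n*th*s["fx"]+[s["cx"],s["cy"]]
im=s["frame"][:,:,::-1].copy()
for X in[(.5495,.3175,.088),(.5495,.3175,.03),(.5515,.2674,.058),(.5521,.2177,.058)]:
    u=fp(X);print(u);cv2.drawMarker(im,tuple(int(v) for v in u.round()),(0,0,255),0,8,1)
cv2.imwrite("pics/w1.png",im)
```

```text
1.775 [0.549  0.3183 0.3304] [179.9803  -0.0242  75.0996] [-0.4769 -0.2469  0.237 ]
[317.4025 217.1411]
[317.3232 197.1623]
[333.683  256.4161]
[346.2297 299.8949]
```

View pics/w1.png

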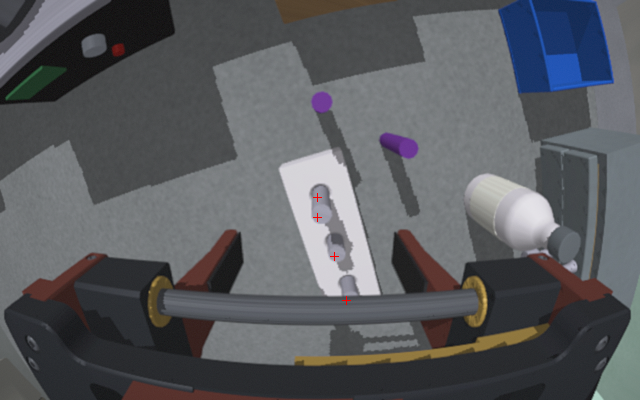

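The wrist view shows the tall pin's top at about (322,213) against a predicted (317,217), and short pin 1's top at about (336,251) against (334,256). That is an offset of a few mm, so I'll measure it properly.

```bash
cat >> h.py <<'E'
def fback(s,uv,z):
    d=(np.array(uv)-[s["cx"],s["cy"]]);th=np.hypot(*d)/s["fx"];d=d/np.hypot(*d)
    R=np.array(s["R"]);c=-R.T@np.array(s["t"]);v=R.T@np.array([*(d*np.sin(th)),np.cos(th)])
    return c+v*(z-c[2])/v[2]
E
python3 - <<'E'
import pickle;from h import *
np.set_printoptions(precision=4,suppress=True)
s=pickle.load(open("w1.pkl","rb"))
print(fback(s,(322,213),.088),fback(s,(336,250),.058),fback(s,(319,190),.03))
a=cv2.resize(s["frame"][150:300,260:400,::-1],None,fx=4,fy=4,interpolation=cv2.INTER_CUBIC)
cv2.imwrite("pics/w1c.png",a)
E
```

```text
[0.5537 0.3198 0.088 ] [0.555  0.2731 0.058 ] [0.5528 0.3238 0.03  ]
```

View pics/w1c.png

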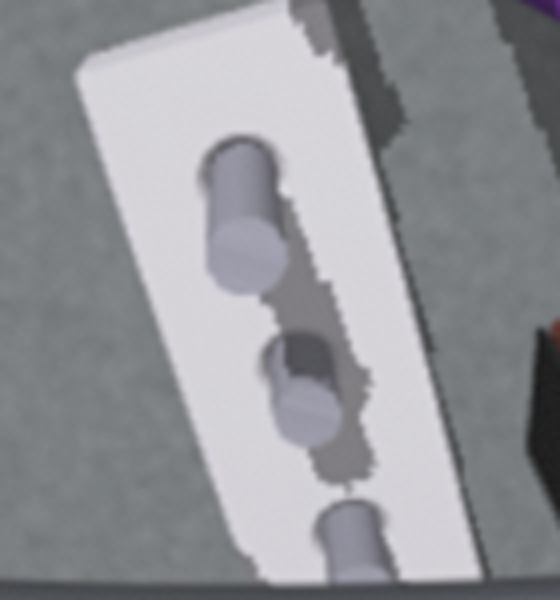

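The tall pin's top is at crop (246,254), i.e. (321.5,213.5), which gives about (0.553, 0.319) from the wrist. The fixed cameras give (0.550, 0.3175). I'll use the middle and grasp.

Run:
```python
from h import *
np.set_printoptions(precision=4,suppress=True)
r.servo_line([.552,.3187,.231],speed=.1)
q=r.sense();print(q["tcp_pos"],q["contact_force"])
r.grab(25);r.wait(.2)
q=r.sense();print("grab",q["clock"],q["tcp_pos"],q["contact_force"],q["torque"],q["opening"],q["gripper_force"])
r.servo_line([.552,.3187,.30],speed=.08);r.wait(.1)
q=r.sense();print("lift",q["clock"],q["tcp_pos"],q["contact_force"],q["torque"],q["opening"],q["gripper_force"])
s=r.snapshot("wrist");import pickle;pickle.dump(s,open("w2.pkl","wb"))
```

```text
[0.5522 0.3188 0.2321] [-0.4622 -1.5414  0.4248]
grab 4.2167 [0.552  0.3187 0.231 ] [ 0.0388  0.4255 -0.8446] [-0.029   0.1504 -0.0385] 0.015617801826995037 24.999419152736664
lift 5.3333 [0.5519 0.3187 0.2989] [-0.9357  1.0481 -1.0241] [-0.0404  0.0847  0.0015] 0.015584383305970336 24.999100863933563
```

The pin is held (opening 15.6 mm). I'll carry it above the bore and check before inserting.

Run:
```python
from h import *;import pickle
np.set_printoptions(precision=4,suppress=True)
r.servo_line([.552,.3187,.345],speed=.15)
r.reach([.5148,-.1306,.345],[180,0,8.1])
r.servo_line([.5148,-.1306,.275],speed=.1);r.wait(.2)
q=r.sense();print(q["clock"],q["tcp_pos"],q["orientation"],q["contact_force"],q["opening"])
o=np.zeros((600,800,3),np.uint8)
for n,(x,y,w,h),k,ox,oy in(("side",(320,90,90,110),4,0,0),("wrist",(220,80,200,220),2,390,0)):
    s=r.snapshot(n);pickle.dump(s,open(n+"3.pkl","wb"));a=cv2.resize(s["frame"][y:y+h,x:x+w,::-1],None,fx=k,fy=k,interpolation=cv2.INTER_CUBIC)
    o[oy:oy+a.shape[0],ox:ox+a.shape[1]]=a
    if n=="side":print(proj(s,[(.5148,-.1306,.038),(.5148,-.1306,.052)]))
cv2.imwrite("pics/hov.png",o)
```

```text
8.5333 [ 0.515  -0.1307  0.2759] [179.9615  -0.0826   8.0989] [ 0.2278 -0.3061 -0.9704] 0.015323821961832976
[[363.9568 161.179 ]
 [364.3767 156.3227]]
```

View pics/hov.png

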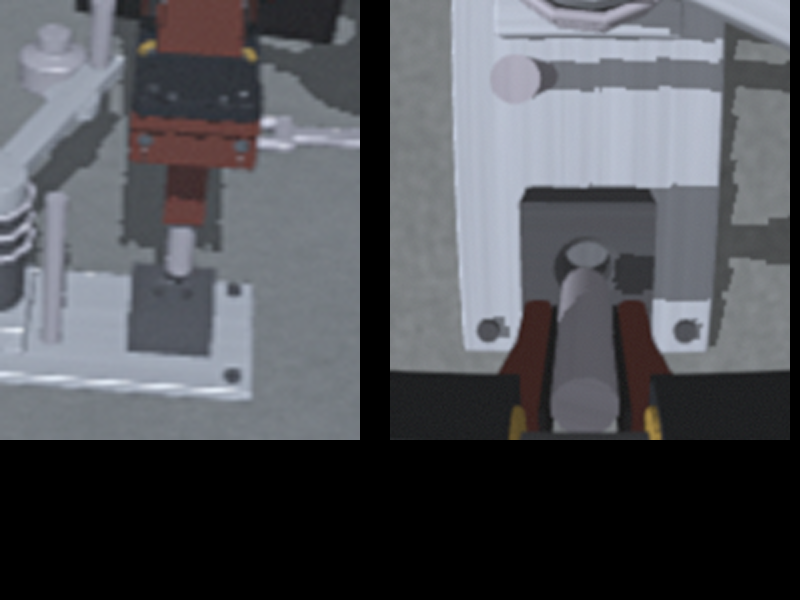

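In the side crop the pin foot is at (179,272) and the bore at about (172,288), so the pin sits about 3 mm too far in −x. The wrist crop shows the foot nearly centred sideways (587 against a ring centre of 583). I'll quantify this from both images.

Run:
```python
from h import *;import pickle
np.set_printoptions(precision=4,suppress=True)
w=pickle.load(open("wrist3.pkl","rb"));s=pickle.load(open("side3.pkl","rb"))
W=lambda x,y:(220+(x-390)/2,80+y/2)
S=lambda x,y:(320+x/4,90+y/4)
for n,p,z in[("cornerL",(522,203),.038),("cornerR",(655,203),.038),("ringtop",(583,237),.038),("ringL",(556,262),.038),("ringR",(610,262),.038),("pintop",(585,402),.132),("pinaxis foot",(587,270),.052),("stoptop",(515,78),.108)]:
    print(n,fback(w,W(*p),z))
for n,p,z in[("bore",(172,288),.038),("pinfoot",(179,272),.052),("blkNL",(130,352),.008),("blkNR",(211,355),.008),("blkTL",(134,264),.038),("blkTR",(213,268),.038),("stop",(57,196),.108)]:
    print("S",n,back(s,S(*p),z))
y=np.radians(8.1);c,si=np.cos(y),np.sin(y)
for d in[(0,0),(.025,.025),(.025,-.025)]:print("model",.5148+c*d[0]-si*d[1],-.1306+si*d[0]+c*d[1])
b=cv2.resize(s["frame"][130:185,340:395,::-1],None,fx=9,fy=9,interpolation=cv2.INTER_CUBIC)
a=cv2.resize(w["frame"][170:250,285:350,::-1],None,fx=4.5,fy=4.5,interpolation=cv2.INTER_CUBIC)
o=np.zeros((500,800,3),np.uint8);o[:b.shape[0],:b.shape[1]]=b;o[:a.shape[0],500:500+a.shape[1]]=a
cv2.imwrite("pics/hov2.png",o)
```

```text
cornerL [ 0.5393 -0.1039  0.038 ]
cornerR [ 0.546  -0.1515  0.038 ]
ringtop [ 0.5297 -0.1275  0.038 ]
ringL [ 0.5189 -0.119   0.038 ]
ringR [ 0.5217 -0.1388  0.038 ]
pintop [ 0.5164 -0.13    0.132 ]
pinaxis foot [ 0.522  -0.1301  0.052 ]
stoptop [ 0.5853 -0.1034  0.108 ]
S bore [ 0.5164 -0.1268  0.038 ]
S pinfoot [ 0.5128 -0.1241  0.052 ]
S blkNL [ 0.5346 -0.0984  0.008 ]
S blkNR [ 0.4877 -0.1077  0.008 ]
S blkTL [ 0.5427 -0.1452  0.038 ]
S blkTR [ 0.4961 -0.1532  0.038 ]
S stop [ 0.5823 -0.1003  0.108 ]
model 0.5148 -0.1306
model 0.5360280606444744 -0.10232687775864649
model 0.5430731222413535 -0.15182806064447438
```

View pics/hov2.png

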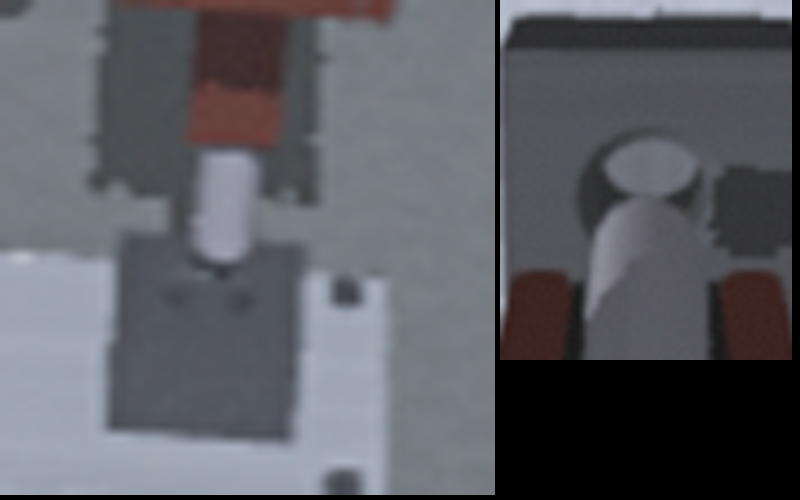

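In the enlarged side view the ring and block are centred at x≈210 and the pin at ≈222–226, so the pin is about 3 mm short in +x. The wrist block corners agree (+3 mm in x), and the wrist ring says about +1 mm in y. I'll correct by (+3, +1) mm and insert with force watching.

Run:
```python
from h import *;import pickle
np.set_printoptions(precision=4,suppress=True)
x,y=.5178,-.1298
r.servo_line([x,y,.275],speed=.05)
for z in(.266,.260,.254,.248,.242,.237,.234,.2315,.230):
    r.servo_line([x,y,z],speed=.05);q=r.sense();f=q["contact_force"];print(z,q["tcp_pos"],f,q["torque"],q["opening"])
    if abs(f[2])>12 or np.hypot(*f[:2])>12:print("stop");break
print(q["clock"])
s=r.snapshot("side");cv2.imwrite("pics/ins.png",cv2.resize(s["frame"][90:190,310:410,::-1],None,fx=5,fy=5,interpolation=cv2.INTER_CUBIC))
```

```text
0.266 [ 0.5176 -0.1297  0.2651] [-0.7257 -0.1218  0.8889] [-0.0208  0.1541 -0.0472] 0.015449377747008828
0.26 [ 0.5177 -0.1298  0.2595] [ 0.6392 -0.3553 -1.1062] [ 0.0168  0.1461 -0.0217] 0.015730177018149865
0.254 [ 0.5177 -0.1298  0.2535] [-0.0031 -0.2737 -0.7208] [-0.0349  0.137   0.0018] 0.01571332303960604
0.248 [ 0.5177 -0.1298  0.2474] [ 0.3743 -0.7168 -1.2623] [-0.1026  0.1747  0.0111] 0.015781642766708837
0.242 [ 0.5177 -0.1298  0.2415] [ 0.0078  0.1855 -0.5192] [-0.0686  0.159   0.0123] 0.015583550878760663
0.237 [ 0.5177 -0.1298  0.2365] [ 0.4206 -0.5975 -1.2074] [-0.1284  0.1609 -0.0044] 0.015516586091949646
0.234 [ 0.5177 -0.1298  0.2338] [-1.11   -0.8927 -0.9905] [-0.1033  0.1317  0.0306] 0.015758263210611988
0.2315 [ 0.5178 -0.1298  0.2313] [ 0.1434 -0.7467 -1.391 ] [-0.1376  0.1596 -0.0092] 0.01568392950887972
0.23 [ 0.5179 -0.1298  0.2309] [-1.5027  0.2499  4.8507] [0.0572 0.4695 0.0451] 0.015521871157255224
11.2833
```

The pin is seated (TCP 0.231 with 4.9 N of contact). I'll release, retreat, go above the post and check both in one picture.

Run:
```python
from h import *;import pickle
np.set_printoptions(precision=4,suppress=True)
r.let_go();r.wait(.2);q=r.sense();print(q["opening"],q["contact_force"])
r.servo_line([.5178,-.1298,.365],speed=.12)
r.reach([.5925,-.2604,.365],[180,0,76.9]);r.wait(.2)
q=r.sense();print(q["clock"],q["tcp_pos"],q["joints"])
o=np.zeros((600,800,3),np.uint8)
s=r.snapshot("side");w=r.snapshot("wrist");pickle.dump((s,w),open("p5.pkl","wb"))
a=cv2.resize(s["frame"][70:195,305:400,::-1],None,fx=4,fy=4,interpolation=cv2.INTER_CUBIC);o[:500,:380]=a
b=cv2.resize(w["frame"][100:300,215:425,::-1],None,fx=1.9,fy=1.9);o[:b.shape[0],390:390+b.shape[1]]=b
cv2.imwrite("pics/post.png",o)
```

```text
0.08807734695758673 [-0.1872 -0.3963 -0.2156]
15.425 [ 0.5924 -0.2599  0.3653] [-26.7042  12.2847  66.7247   0.004  100.9699 -13.6126]
```

View pics/post.png

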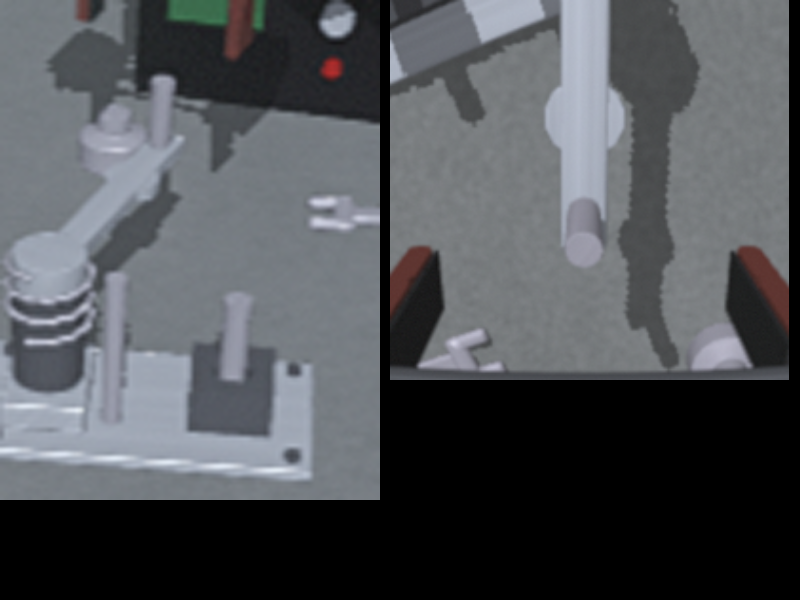

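The picture shows the pin standing in the bore (side crop (235,335)). The post top is at wrist crop (585,249), and the arm is aligned with the tool's plane. I'll locate the post, lower and grasp.

Run:
```python
from h import *;import pickle
np.set_printoptions(precision=4,suppress=True)
s,w=pickle.load(open("p5.pkl","rb"))
p=fback(w,(215+195/1.9,100+249/1.9),.151);print(p,back(s,(305+163/4,70+80/4),.151))
print("pintop",back(s,(305+239/4,70+298/4),.088))
if np.hypot(p[0]-.5925,p[1]+.2604)<.008:
    x,y=(p[:2]+[.5925,-.2604])/2
    r.servo_line([x,y,.295],speed=.1);q=r.sense();print(q["tcp_pos"],q["contact_force"])
    r.grab(40);r.wait(.3);q=r.sense();print(q["clock"],q["tcp_pos"],q["contact_force"],q["torque"],q["opening"],q["gripper_force"])
```

```text
[ 0.5931 -0.2615  0.151 ] [ 0.5888 -0.2543  0.151 ]
pintop [ 0.5157 -0.126   0.088 ]
[ 0.5929 -0.261   0.2958] [-0.3965  0.236   0.8507]
17.8083 [ 0.5926 -0.2609  0.2949] [-5.7649  1.1627  1.7472] [0.1858 0.8678 0.1026] 0.01335806136441613 40.00054657459259
```

The post is gripped at radius 150.5 mm, angle 256.9°, which matches the model. I'll swing it along the arc with force monitoring.

```bash
cat > arc.py <<'E'
from h import *
np.set_printoptions(precision=4,suppress=True)
P=np.array([.6267,-.1143]);A0=np.radians(256.9)
def to(k,speed=.06,rad=.1503):
    a=A0-k;p=P+rad*np.array([np.cos(a),np.sin(a)])
    r.servo_line([*p,.295],[180,0,np.degrees(a)-180],speed)
    q=r.sense();f=q["contact_force"];e=np.array([np.cos(a),np.sin(a)]);t=np.array([np.sin(a),-np.cos(a)])
    d=q["tcp_pos"][:2]-P; ka=A0-np.arctan2(d[1],d[0])%(2*np.pi)
    print(round(k,3),"ang",round(ka,4),"rad",round(f[:2]@e,2),"tan",round(f[:2]@t,2),"z",round(f[2],2),"Tz",round(q["torque"][2],2),"op",round(q["opening"],4),"t",round(q["clock"],2))
    return f[:2]@e,f[:2]@t
E
python3 - <<'E'
from arc import *
for k in np.arange(.1,1.11,.1):
    fr,ft=to(k)
    if abs(fr)>20 or abs(ft)>20: print("halt");break
E
```

```text
0.1 ang 0.0971 rad 1.3 tan -3.38 z -1.67 Tz -0.01 op 0.0134 t 18.22
0.2 ang 0.1977 rad 0.56 tan -4.09 z -2.78 Tz -0.03 op 0.0133 t 18.62
0.3 ang 0.2981 rad 0.1 tan -3.49 z -2.33 Tz -0.04 op 0.0132 t 19.02
0.4 ang 0.3982 rad -0.56 tan -4.01 z -3.49 Tz -0.01 op 0.0131 t 19.42
0.5 ang 0.4981 rad -0.96 tan -5.17 z -2.5 Tz -0.01 op 0.0136 t 19.82
0.6 ang 0.5977 rad -2.77 tan -5.03 z -2.96 Tz -0.01 op 0.0134 t 20.22
0.7 ang 0.6974 rad -4.26 tan -5.11 z -3.81 Tz -0.09 op 0.0137 t 20.62
0.8 ang 0.7971 rad -4.41 tan -5.53 z -4.75 Tz 0.01 op 0.0133 t 21.02
0.9 ang 0.8968 rad -5.38 tan -6.38 z -5.77 Tz -0.03 op 0.0134 t 21.42
1.0 ang 0.9964 rad -6.97 tan -6.43 z -5.66 Tz 0.02 op 0.0131 t 21.82
1.1 ang 1.0958 rad -9.3 tan -6.55 z -6.5 Tz -0.06 op 0.0133 t 22.22
```

Run:
```python
from arc import *
for k in list(np.arange(1.12,1.3,.01)):
    fr,ft=to(k,.03,.149)
    if ft<-16 or abs(fr)>20: print("halt");break
r.wait(.5);q=r.sense();print(q["contact_force"],q["clock"],q["tcp_pos"],q["opening"])
o=np.zeros((500,800,3),np.uint8)
s=r.snapshot("side");t=r.snapshot("top")
o[:500,:400]=cv2.resize(s["frame"][70:195,305:405,::-1],None,fx=4,fy=4,interpolation=cv2.INTER_CUBIC)
o[:400,410:790]=cv2.resize(t["frame"][140:260,375:489,::-1],(380,400))
cv2.imwrite("pics/fin.png",o)
```

```text
1.12 ang 1.1137 rad -2.2 tan -6.05 z -3.96 Tz -0.01 op 0.0131 t 22.48
1.13 ang 1.1231 rad -3.41 tan -6.98 z -4.07 Tz -0.08 op 0.0134 t 22.73
1.14 ang 1.1329 rad -3.25 tan -7.35 z -4.83 Tz -0.02 op 0.0136 t 22.98
1.15 ang 1.1429 rad -2.96 tan -7.26 z -4.0 Tz -0.05 op 0.0131 t 23.23
1.16 ang 1.1529 rad -3.93 tan -7.78 z -5.1 Tz -0.03 op 0.0133 t 23.48
1.17 ang 1.1628 rad -3.71 tan -7.24 z -4.09 Tz -0.06 op 0.0133 t 23.73
1.18 ang 1.1728 rad -3.66 tan -6.46 z -3.59 Tz -0.05 op 0.0134 t 23.98
1.19 ang 1.1827 rad -4.57 tan -7.57 z -4.84 Tz -0.03 op 0.0132 t 24.23
1.2 ang 1.1925 rad -2.93 tan -7.58 z -3.62 Tz 0.02 op 0.0137 t 24.48
1.21 ang 1.1987 rad -4.2 tan -11.08 z -5.1 Tz 0.01 op 0.0133 t 24.73
1.22 ang 1.2031 rad -5.01 tan -15.77 z -5.68 Tz 0.06 op 0.013 t 24.98
1.23 ang 1.2078 rad -6.4 tan -19.96 z -7.13 Tz 0.22 op 0.0131 t 25.23
halt
[  8.1968 -19.6984  -6.9456] 25.725 [ 0.4792 -0.1343  0.295 ] 0.013492887358573099
```

View pics/fin.png

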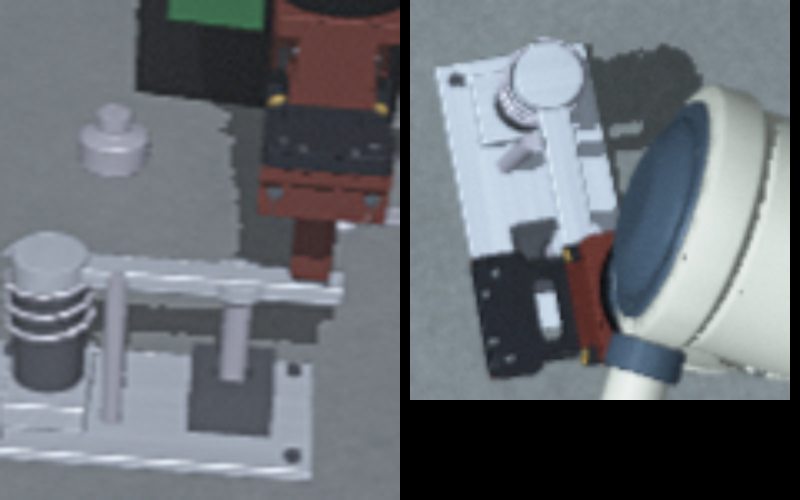

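The side crop shows the arm lying over the standing pin (235,340) with the bar against the stop post (113,290). The tangential force jumped from 7.5 N to 20 N right at 1.2 rad, so the keeper is at its stop and still held.

```bash
python3 -c "
from station import r
print(r.hand_in())"
```

```text
the job is handed in; nothing more can be done
None
```

I stood the tall pin fully home in the jig's bore and let go of it, then swung the keeper arm over it to its stop and handed the job in at about 26 s still holding the post; I did not touch the short pins or the purple pins.

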